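# Power up the repaired board and hold its self-test

## Task

Power up the repaired circuit board for its self-test: first press the raised end (white dot) of the green rocker on the socket box to switch it on, then push the blue key on the grey bench supply fully in, then press the red button on the test jig and finish the program while still holding it down with the fingers. Nothing is to be picked up: leave the yellow and white keys out, and do not touch the circuit board or disturb the multimeter, flux jar or screwdriver.

Things in the scene. Friction and masses are not known exactly. Their poses are not given: they have to be found in the camera images.
- outlet: White switched socket box fixed to the bench, 200 x 70 x 45 mm (its x, y, z); origin at the centre of its underside. Two round grey outlets on top towards its -x end, the green rocker towards its +x end. May stand left or right of the supply.
- rocker (a joint): Green rocker, rad: 0 = off (the +x half, with the white dot, slopes up at 0.3 rad, its outer end 64 mm above the bench), 0.30 = fully on (that half level at 55 mm, the other half up). Starts within 0.03 of off. No spring: about 3 N at the dot moves it and it stays. A finger reaching past the pivot onto the other half blocks it.
- rocker_on (a point): The white dot on the rocker's upper surface, on the half to be pressed, 20 mm from the pivot; moves with the rocker. The rocker is 64 mm long (along the socket box's x), 32 mm wide and V-shaped from the side; its pivot is 50 mm from the box's origin along the box's +x, 55 mm above the bench.
- supply: Grey bench supply fixed to the bench, 170 x 250 x 60 mm (x, y, z), black top panel; origin at the centre of its underside. Three round keys in a row along its y, 75 mm apart, 40 mm towards -x from its centre, in an order that changes. A green display and the flux jar are behind the keys.
- blue_top (a point): Centre of the top of the blue key: round cap 30 mm across on a grey collar 42 mm across and 10 mm high; the top stands 80 mm above the bench when out, 72 mm when in. Moves with the key.
- blue (a joint): Travel of the blue key, m, straight down: 0 = out, 0.008 = fully in. No spring: a push of about 3 N moves it and it stays in.
- yellow_top (a point): Centre of the top of the yellow key, same form as the blue one; to be left out.
- yellow (a joint): Travel of the yellow key, m: 0 = out, 0.008 = in.
- white_top (a point): Centre of the top of the white key, same form as the blue one; to be left out.
- white (a joint): Travel of the white key, m: 0 = out, 0.008 = in.
- jig: Black test jig fixed to the bench, 190 x 120 x 25 mm (x, y, z); origin at the centre of its underside. An aluminium frame 6 mm high round the circuit board in its +x part, the red button towards its -x end. May stand left or right of the supply.
- test_top (a point): Centre of the top of the red test button: round cap 32 mm across on a yellow housing 48 mm across and 12 mm high, 62 mm from the jig's origin towards its -x; the top stands 43 mm above the bench when up, 37 mm when down. Moves with the button.
- test (a joint): Travel of the red test button, m, straight down: 0 = up, 0.006 = fully down. Spring: starts to move at about 2 N, fully down takes 6 N, comes up again when let go.
- board: Loose green circuit board, 96 x 88 x 5 mm with parts up to 17 mm above its underside, lying in the frame on top of the jig, 35 mm from the jig's origin towards +x; origin at the centre of its underside. Not to be touched.
- meter: Loose yellow multimeter lying flat, 68 x 140 x 35 mm, between robot and supply; origin at the centre of its underside.
- flux: Loose flux jar, 40 mm across, 40 mm high, metal cap, standing on the supply's top about 85 mm behind (+x of) the row of keys; origin at the centre of its underside.
- driver: Loose screwdriver with green handle lying beyond the supply; origin near the middle of its length.
Mind the look-alikes: they are no part of the job. Leave any purple look-alike of the outlet alone.

How it is judged:
By the outcome, as a careful person would: the job done as asked, in the order asked, and still so for the second after the job is handed in, while the arm keeps its last pose, push and grip.
It also fails if it takes over 45 s, if anything falls off the work surface, if the arm or the gripper's body presses on something with over 40 N, if the wrist force passes 120 N, or if a joint passes its speed limit or range.

## Robot

A 7-joint arm with a two-finger parallel gripper is mounted at the origin on the work surface. World frame = base frame: x ahead of the robot, y to its left, z up, the work surface at z = 0. Lengths are in mm, angles in rad, forces in N, time in s.
With the tool pointing down it reaches from about 350 to 900 mm from the base axis. Payload 19.9 kg.
Tool frame: the origin (TCP) lies on the centre line of the jaws, within the pads' length; the fingertips stand 22 mm ahead of it and the grasp point (between the pads) lies 3 mm ahead of it; z points along the fingers, x is the direction in which the jaws open and shut, and the axes are right-handed (so a half turn about z gives the same grasp; the last joint's range is limited). The gripper opens to 94 mm and grips with 3 to 60 N. Pads are 16 mm wide; open, the fingers measure 119 mm over their backs; the gripper's body (75 mm by 177 mm) begins 78 mm behind the grasp point.
Start: joints at [-1.27, 0.417, -0.01, 1.614, 0.005, 1.111, -0.053], TCP at [210.068, 588.616, 188.525] pointing down, gripper open.
Joint ranges: [-2.81, 2.81], [-0.39, 2.02], [-1.27, 1.25], [0.06, 2.57], [-1.19, 4.33], [0.19, 2], [-2.82, 2.82]. Speed limits (rad/s): [1.89, 1.89, 2.39, 2.39, 3.01, 3.01, 3.01].

## Interface

Orientations are given as [roll, pitch, yaw] about the fixed x, y, z axes, in that order (R = Rz(yaw) Ry(pitch) Rx(roll)).
In Python, from bench import bot gives the robot as it stands. The module is installed in compiled form; this text tells all that it offers.
- The arm moves only by the tool send_rows, never from a script. Its arguments are lists of equal length, an entry for each row: "delta_rot": the turn, a rotation vector about the tool's x, y, z in rad, a list of three; "slide": the shift along the tool's x, y, z in mm, a list of three; "fingers": the finger opening in mm, from 0 to 94. A call has 1 to 10 rows; each row shifts and turns the pose as measured when the row begins, along the tool's axes as they then stand; what a row does not reach is not made up. A row lasts 1/12 s, in which the tool goes at most 41.7 mm and 7.16 degrees, less where a joint would pass 70% of its speed; a pose out of reach is approached as far as the arm can. A call with a gripper value outside its range is refused whole. The fingers move at their own pace and stop on an object; the grip force is fixed at half the most. Time passes only in rows, so rows that do not move let the fingers close. It gives the time, the measured TCP pose, the force and the opening at its end, in the units of the state.
- bot.get_state(): the state, without advancing time (a new reading comes with each control period).
- bot.snapshot(name): name is "scene" or "top" or "wrist"; returns (picture, depth): 420x560x3 uint8, blue, green, red; 420x560 float32, mm along the optical axis (not along the pixel's ray), 0 where there is no reading.
- bot.get_calibration(name): a dict with "fx", "fy", "cx", "cy" (pixels), "rvec" (rotation vector, rad) and "tvec" (3), from world to camera coordinates, as OpenCV has them. Camera axes: x right, y down, z forward; pixel columns grow to the right and rows downward; lengths in mm; the calibration is good to about 2 mm. The wrist camera is an equidistant fisheye: a pixel r from the principal point sees the ray r / f radians off the axis. A picture is of the moment at which its call begins: read the wrist's pose just before it. get_calibration takes no time and is no camera call; for the wrist camera it gives the pose at the moment of the call.
- bot.job_done(): hands the job in, once; it reports no verdict.
The state is a dict: "clock": time; "joint_pos": joint angles; "joint_velocities": joint speeds; "tau": joint torques, N m; "tcp_pos": TCP position; "orientation": TCP orientation; "wrist_force": force on the tool from outside, world axes, zero at the start; "wrist_torque": the same for the moment, N m; "gripper_width": finger opening in mm.
Only numpy, scipy, OpenCV 4.12 (cv2) and the standard library are available. Lean on these libraries where they do the work, as an engineer would, in place of code of your own. Each camera call takes 0.05 s, during which the arm holds its last target. There are 200 camera calls.

## Working session

There is one attempt and no reset: what is moved stays moved. The work goes in short steps, Python scripts to look and compute and a tool call to move; the robot and the scene stay as the last step left them, time stands still between calls to the robot, and variables do not carry over. Pictures are saved under pics/ and viewed, about 8 in all and at most 12, crops included, and the job is handed in when it is done.

Besides the shell and the picture viewer there is one more tool, called after "Emit:" in YAML: its name, and indented under it one key for each argument. send_rows: Moves the arm, as the interface text tells. Its arguments: {"type":"object","properties":{"delta_rot":{"type":"array","items":{"type":"array","items":{"type":"number"}}},"slide":{"type":"array","items":{"type":"array","items":{"type":"number"}}},"fingers":{"type":"array","items":{"type":"number"}}},"required":["delta_rot","slide","fingers"]}

```bash
mkdir -p pics
python3 - <<'E'
from bench import bot
import cv2,numpy as np
s=bot.get_state();print(s)
for n in("scene","top"):
    p,d=bot.snapshot(n);cv2.imwrite(f"pics/{n}0.png",p);np.save(f"pics/{n}0.npy",d);print(n,bot.get_calibration(n))
E
```

```text
{'clock': 0.0, 'joint_pos': array([-1.26948804,  0.41793079, -0.01031936,  1.61418824,  0.0046876 ,
        1.1107051 , -0.05297757]), 'joint_velocities': array([-0.00050215,  0.00069215, -0.00037949,  0.00139282,  0.00075909,
       -0.0019272 , -0.00017402]), 'tau': array([-1.06816660e-03, -8.51263261e+01,  6.38222750e-01, -4.25979781e+01,
       -4.87446610e-02,  1.88485201e-02,  1.19471956e-04]), 'tcp_pos': array([209.9475409 , 588.25039579, 187.94626117]), 'orientation': array([3.14151937e+00, 1.20518123e-03, 1.22802816e+00]), 'wrist_force': array([ 0.16905275,  0.1480768 , -0.52187504]), 'wrist_torque': array([-0.00648001, -0.05331306, -0.03099697]), 'gripper_width': 93.82048944874738}
scene {'fx': 429.167830126106, 'fy': 429.167830126106, 'cx': 278.40177301315146, 'cy': 209.33991084827565, 'rvec': array([ 1.26531332,  2.30701919, -0.93895989]), 'tvec': array([ 322.98309959, -285.08965191, 1408.95160197])}
top {'fx': 524.4702581495303, 'fy': 524.4702581495303, 'cx': 280.1196022090779, 'cy': 208.7644098037303, 'rvec': array([ 2.15547334, -2.11447715,  0.15744285]), 'tvec': array([   7.38959733,  618.48029282, 1126.06721078])}
```

View pics/scene0.png

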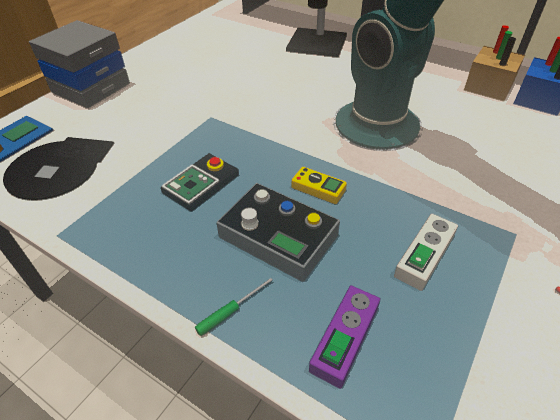

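View pics/top0.png

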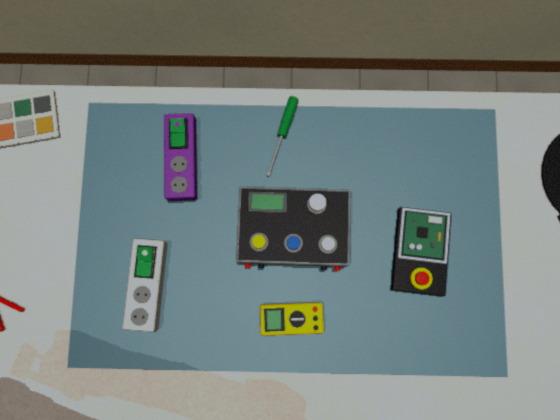

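The pictures show these things that could be confused (top view pixels):
- **Green rockers:** the white box's rocker is at (145,262) with its dot at (145,253). The purple look-alike is at (178,132), and I'll leave it alone.
- **Keys:** yellow (259,242), blue (293,243) and white (328,244). The flux jar cap at (317,203) also looks like a key.
- **Red things:** the jig button is at (422,279). The red plugs and meter sockets are not it.

I choose the white box's dot, then blue, then the red button on yellow.

```bash
cat > h.py <<'E'
import cv2,numpy as np
from bench import bot
def ray(n,uv):
    c=bot.get_calibration(n);R=cv2.Rodrigues(c["rvec"])[0];o=-R.T@c["tvec"]
    return o,R.T@np.array([(uv[0]-c["cx"])/c["fx"],(uv[1]-c["cy"])/c["fy"],1])
def onz(n,uv,z):
    o,d=ray(n,uv);return o+d*(z-o[2])/d[2]
def two(a,b):
    (o1,d1),(o2,d2)=ray("top",a),ray("scene",b)
    k=np.linalg.lstsq(np.c_[d1,-d2],o2-o1,rcond=None)[0];p,q=o1+k[0]*d1,o2+k[1]*d2
    return (p+q)/2,np.linalg.norm(p-q)
def blob(p,lo,hi,box):
    x,y,w,h=box;m=cv2.inRange(cv2.cvtColor(p,cv2.COLOR_BGR2HSV)[y:y+h,x:x+w],lo,hi)
    n,l,s,c=cv2.connectedComponentsWithStats(m)
    i=1+np.argmax(s[1:,4]);return c[i]+[x,y],s[i,4],(l==i)
E
python3 - <<'E'
from h import *
t=cv2.imread("pics/top0.png");s=cv2.imread("pics/scene0.png")
B=dict(rocker=((50,90,40),(85,255,255),(125,235,45,50),(400,235,40,40),55),
 blue=((100,130,60),(125,255,255),(280,230,28,28),(275,195,25,25),80),
 red=((0,150,80),(6,255,255),(405,262,35,35),(205,150,25,20),43),
 yellow=((22,150,80),(35,255,255),(245,230,28,28),(303,208,22,20),80),
 dot=((0,0,150),(179,90,255),(138,247,15,12),(409,247,20,22),61))
for k,(lo,hi,bt,bs,z) in B.items():
    a=blob(t,lo,hi,bt);b=blob(s,lo,hi,bs)
    print(k,a[0].round(1),a[1],b[0].round(1),b[1],onz("top",a[0],z).round(1),onz("scene",b[0],z).round(1),*[np.round(v,1) for v in two(a[0],b[0])])
_,_,m=blob(t,(0,0,120),(179,60,255),(118,232,55,105))
m=m.astype(np.uint8);c=max(cv2.findContours(m,0,2)[0],key=cv2.contourArea)
q=cv2.boxPoints(cv2.minAreaRect(c))+[118,232]
print([onz("top",v,45).round(0) for v in q])
cv2.imwrite("pics/c.png",np.hstack([cv2.resize(t[235:285,120:170],(400,400),interpolation=2),cv2.resize(s[235:285,395:445],(400,400),interpolation=2)]))
E
```

```text
rocker [143.9 261.8] 441 [420.8 254.9] 304 [493.6 316.2  55. ] [497.4 316.9  55. ] [493.9 316.9  51.2] 0.6
blue [293.  242.5] 134 [286.5 205.5] 102 [540.2 -10.4  80. ] [546.4  -7.2  80. ] [540.9 -10.6  73.4] 0.2
red [421.6 277.8] 121 [214.3 160.2] 58 [ 471.1 -295.    43. ] [ 472.3 -295.7   43. ] [ 471.4 -295.7   42.3] 1.2
yellow [258.4 241.3] 143 [313.2 217.9] 111 [541.3  64.3  80. ] [547.6  67.7  80. ] [542.   64.8  73.1] 0.1
dot [144.5 252.3] 22 [410.7 249.8] 33 [514.2 314.5  61. ] [500.7 293.3  61. ] [515.2 301.9  82.3] 14.2
[array([340., 363.,  45.]), array([554., 352.,  45.]), array([547., 277.,  45.]), array([333., 290.,  45.])]
```

View pics/c.png

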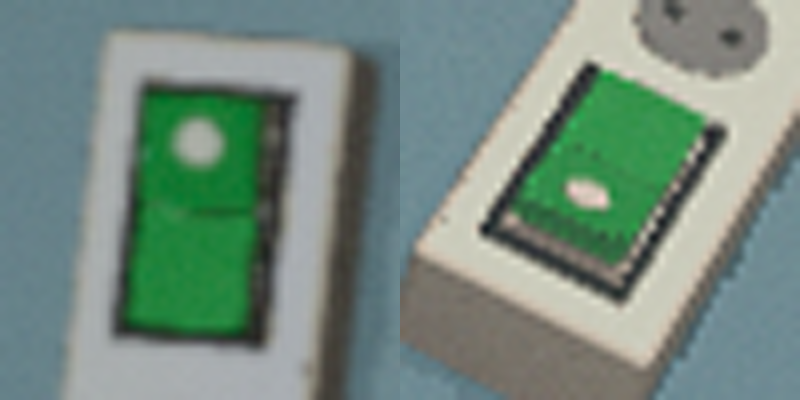

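The white box's rocker is confirmed. Its white dot is on the +x half, at about (514, 314, 61). The scene mask for the dot missed, but the top view and the rocker centre agree. Box yaw is about -0.1, so I'll align the jaws across the box.

Emit:
send_rows:
  delta_rot:
    - [0, 0, -0.12]
    - [0, 0, -0.12]
    - [0, 0, 0]
    - [0, 0, 0]
    - [0, 0, 0]
    - [0, 0, 0]
    - [0, 0, 0]
    - [0, 0, 0]
    - [0, 0, 0]
    - [0, 0, 0]
  slide:
    - [0, 0, 0]
    - [0, 0, 0]
    - [-24, 33, 0]
    - [-24, 33, 0]
    - [-24, 33, 0]
    - [-24, 33, 0]
    - [-24, 33, 0]
    - [-24, 33, 0]
    - [-24, 33, 0]
    - [-24, 33, 0]
  fingers: [0, 0, 0, 0, 0, 0, 0, 0, 0, 0]

```text
clock: 0.93
tcp_pos: [453.0, 372.1, 184.1]
orientation: [-3.136, 0.004, 1.497]
wrist_force: [0.2, 0.9, -0.8]
gripper_width: 30.8
```

Emit:
send_rows:
  delta_rot:
    - [0, 0, 0]
    - [0, 0, 0]
    - [0, 0, 0]
    - [0, 0, 0]
  slide:
    - [-24, 32, 0]
    - [-20, 26, 20]
    - [-5, 5, 15]
    - [0, 0, 0]
  fingers: [0, 0, 0, 0]

```text
clock: 1.27
tcp_pos: [520.9, 307.1, 148.0]
orientation: [-3.138, 0.006, 1.486]
wrist_force: [1.1, 0.0, -0.5]
gripper_width: 4.1
```

Run:
```python
from h import *
s=bot.get_state();print(s["tcp_pos"],s["orientation"],s["gripper_width"])
for n in("top","wrist"):
    p,d=bot.snapshot(n);cv2.imwrite(f"pics/{n}1.png",p);print(n)
t=cv2.imread("pics/top0.png")
L=[onz("top",(120+u/8,235+v/8),45) for u,v in((110,40),(65,400))]
d=L[0]-L[1];print("box yaw",np.arctan2(d[1],d[0]))
print("dot",onz("top",(144.75,252.9),61),two((144.75,252.9),(418.4,259.1)))
```

```text
[520.93301545 307.06323507 147.9682073 ] [-3.13843884  0.00625778  1.48569765] 4.1235102792587375
top
wrist
box yaw -0.06109732930958313
dot [512.85630011 313.84999291  61.        ] (array([512.92698826, 315.85142786,  56.27364075]), np.float64(1.5120335440357837))
```

View pics/wrist1.png

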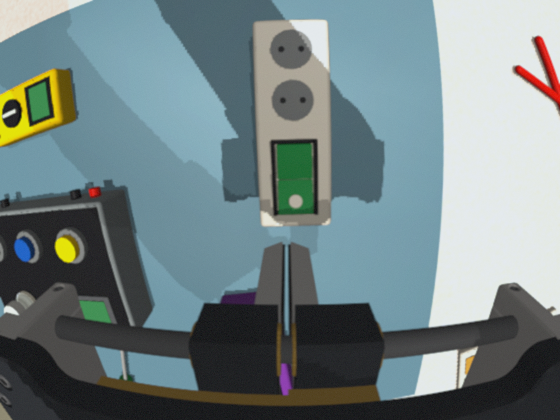

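The wrist picture shows the rocker square below the tool, with its dot at (295,201). I'll shift over the dot and go down close to it.

Emit:
send_rows:
  delta_rot:
    - [0, 0, 0]
    - [0, 0, 0]
    - [0, 0, 0]
    - [0, 0, 0]
    - [0, 0, 0]
  slide:
    - [8, -7, 0]
    - [0, 0, 0]
    - [0, 0, 30]
    - [0, 0, 15]
    - [0, 0, 0]
  fingers: [0, 0, 0, 0, 0]

```text
clock: 1.78
tcp_pos: [509.6, 328.2, 109.3]
orientation: [3.14, -0.003, 1.499]
wrist_force: [-0.2, 0.6, 0.3]
gripper_width: 0.6
```

Run:
```python
from h import *
s=bot.get_state();print(s["tcp_pos"],s["orientation"],s["wrist_force"],s["gripper_width"])
p,d=bot.snapshot("wrist");cv2.imwrite("pics/w2.png",p)
p,d=bot.snapshot("scene");cv2.imwrite("pics/w3.png",np.hstack([cv2.resize(cv2.imread("pics/w2.png")[100:300,180:380],(400,400)),cv2.resize(p[200:300,370:470],(400,400))]))
```

```text
[509.60815953 328.22358163 109.28698382] [ 3.13986849e+00 -2.72510025e-03  1.49878901e+00] [-0.2144735   0.64345652  0.30762215] 0.6012322978249995
```

View pics/w3.png

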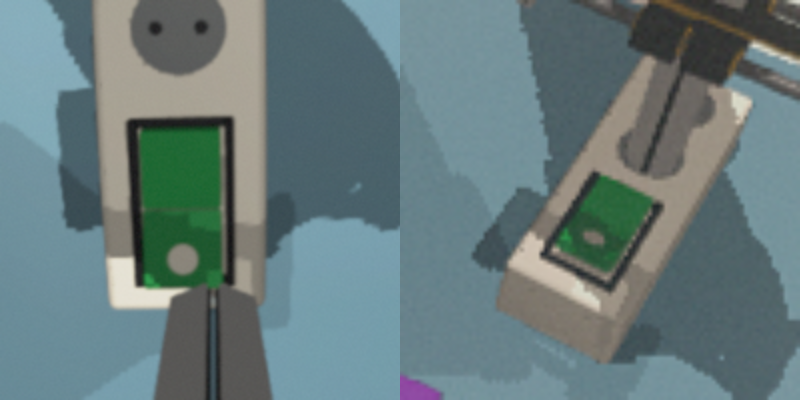

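The tool is about 13 mm off in y, and may still have been settling. I'll read the state now.

Run:
```python
from h import *
s=bot.get_state();print(s["clock"],s["tcp_pos"],s["orientation"],s["joint_velocities"].round(3))
```

```text
1.8833 [510.49135528 328.37072507 111.26200191] [ 3.13851055 -0.00381073  1.49846145] [ 0.01  -0.014  0.012 -0.014  0.002  0.007  0.003]
```

Emit:
send_rows:
  delta_rot:
    - [0, 0, 0]
    - [0, 0, 0]
    - [0, 0, 0]
  slide:
    - [-10, 3, 0]
    - [0, 0, 0]
    - [0, 0, 0]
  fingers: [0, 0, 0]

```text
clock: 2.13
tcp_pos: [513.4, 319.0, 114.7]
orientation: [3.136, -0.006, 1.5]
wrist_force: [-0.5, -0.8, 0.8]
gripper_width: 0.4
```

Emit:
send_rows:
  delta_rot:
    - [0, 0, 0]
    - [0, 0, 0]
    - [0, 0, 0]
    - [0, 0, 0]
  slide:
    - [-4, 1, 8]
    - [0, 0, 10]
    - [0, 0, 2]
    - [0, 0, 0]
  fingers: [0, 0, 0, 0]

```text
clock: 2.47
tcp_pos: [515.4, 314.3, 94.3]
orientation: [3.134, -0.008, 1.499]
wrist_force: [-0.5, -0.8, 0.5]
gripper_width: 0.6
```

Now it's over the dot, so I'll press down to TCP z of about 76.

Emit:
send_rows:
  delta_rot:
    - [0, 0, 0]
    - [0, 0, 0]
    - [0, 0, 0]
    - [0, 0, 0]
  slide:
    - [0, 0, 6]
    - [0, 0, 6]
    - [0, 0, 5]
    - [0, 0, 4]
  fingers: [0, 0, 0, 0]

```text
clock: 2.8
tcp_pos: [515.5, 314.7, 71.3]
orientation: [3.134, -0.008, 1.499]
wrist_force: [-0.2, -0.4, 0.4]
gripper_width: 0.2
```

Tips at z≈49 with no force is lower than I expected, so I'll look.

Run:
```python
from h import *
p,d=bot.snapshot("wrist");q,d=bot.snapshot("scene")
cv2.imwrite("pics/w4.png",np.hstack([cv2.resize(p[100:300,180:380],(400,400)),cv2.resize(q[200:300,370:470],(400,400))]))
s=bot.get_state();print(s["tcp_pos"],s["wrist_force"],s["joint_velocities"].round(3))
```

```text
[515.23609083 314.49652198  71.09223493] [-0.34473275 -0.06580507 -0.25141342] [ 0.    -0.013  0.001 -0.012  0.003  0.016 -0.   ]
```

View pics/w4.png

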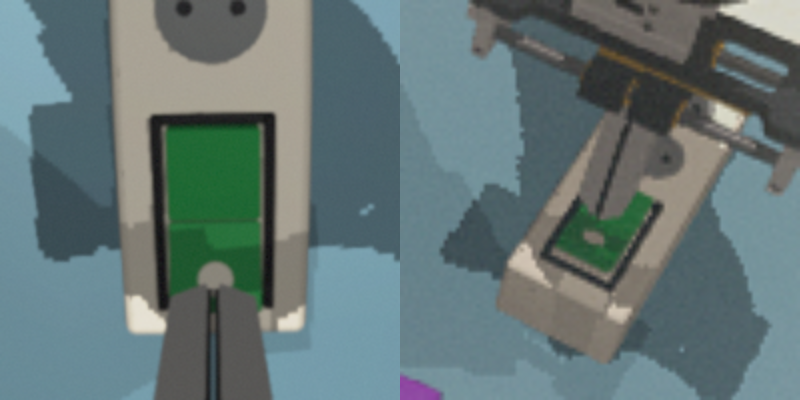

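The tips are still roughly 10–15 mm above the rocker and centred on the dot sideways, so the reported height reads low. I'll keep going down gently and watch the force.

Emit:
send_rows:
  delta_rot:
    - [0, 0, 0]
    - [0, 0, 0]
    - [0, 0, 0]
  slide:
    - [0, 0, 2]
    - [0, 0, 2]
    - [0, 0, 2]
  fingers: [0, 0, 0]

```text
clock: 3.15
tcp_pos: [515.7, 314.9, 65.2]
orientation: [3.134, -0.008, 1.499]
wrist_force: [0.7, -0.1, 0.2]
gripper_width: 0.8
```

Run:
```python
from h import *
s=bot.get_state();print(s["tcp_pos"],s["wrist_force"])
c=bot.get_calibration("wrist");print(c)
p,d=bot.snapshot("wrist");cv2.imwrite("pics/w5.png",p);np.save("pics/w5.npy",d)
R=cv2.Rodrigues(c["rvec"])[0];o=-R.T@c["tvec"]
print("cam",o)
def pt(u,v):
    a=np.array([u-c["cx"],v-c["cy"]]);r=np.hypot(*a);t=r/c["fx"];ray=np.r_[a/r*np.sin(t),np.cos(t)]
    return o+R.T@(ray*d[v,u]/ray[2])
# outlet top, tips, bench
for n,u,v in(("box",290,115),("box",245,200),("bench",400,150),("tipL",275,250),("tipR",297,250),("rock",290,180),("dot",287,237)):print(n,d[v,u],p[v,u],pt(u,v).round(1))
t,dt=bot.snapshot("top");q,dq=bot.snapshot("scene")
np.save("pics/q5.npy",dq);cv2.imwrite("pics/q5.png",q)
```

```text
[515.65076357 314.85347599  65.18567917] [ 0.70779853 -0.13934877  0.2479586 ]
{'fx': 325.19226210127806, 'fy': 325.19226210127806, 'cx': 286.0868946714984, 'cy': 207.8110698277349, 'rvec': array([-2.13151394, -1.98167552, -0.31125143]), 'tvec': array([-351.13823485, -463.07364321,  125.96275018])}
cam [428.52617059 319.03762601 261.1171916 ]
box 207.18718 [91 93 92] [432.4 323.3  45.3]
box 224.39247 [148 161 168] [488.  288.1  45. ]
bench 258.06766 [174 160 121] [466.  414.3   1.2]
tipL 181.30412 [85 87 88] [504.5 308.8  95. ]
tipR 182.2925 [83 86 87] [505.8 321.2  94.2]
rock 210.92197 [ 56 108  35] [474.2 320.2  54.4]
dot 215.60306 [126 135 139] [511.1 315.5  61.1]
```

Run:
```python
from h import *
d=np.load("pics/w5.npy")
c={'fx': 325.19226210127806,'cx': 286.0868946714984, 'cy': 207.8110698277349, 'rvec': np.array([-2.13151394, -1.98167552, -0.31125143]), 'tvec': np.array([-351.13823485, -463.07364321,  125.96275018])}
R=cv2.Rodrigues(c["rvec"])[0];o=-R.T@c["tvec"]
def pt(u,v):
    a=np.array([u-c["cx"],v-c["cy"]]);r=np.hypot(*a);t=r/c["fx"];ray=np.r_[a/r*np.sin(t),np.cos(t)]
    return o+R.T@(ray*d[v,u]/ray[2])
for u in(280,295):
  for v in range(226,262,3):print(u,v,d[v,u].round(0),pt(u,v).round(1))
```

```text
280 226 217.0 [504.5 311.3  57.1]
280 229 216.0 [505.7 311.3  59.4]
280 232 216.0 [507.7 311.1  59.8]
280 235 217.0 [509.9 310.9  59.6]
280 238 216.0 [511.6 310.8  60.8]
280 241 216.0 [513.5 310.7  61.5]
280 244 190.0 [505.1 311.5  85.7]
280 247 185.0 [504.6 311.6  91.3]
280 250 181.0 [504.4 311.7  95.6]
280 253 178.0 [504.8 311.7  98.8]
280 256 173.0 [504.5 311.7 103.2]
280 259 170.0 [504.5 311.8 106.8]
295 226 216.0 [504.8 321.3  58.2]
295 229 217.0 [506.8 321.2  58.6]
295 232 216.0 [508.5 321.1  59.8]
295 235 216.0 [510.6 320.9  59.9]
295 238 217.0 [512.7 320.8  59.9]
295 241 217.0 [514.5 320.6  61. ]
295 244 189.0 [505.3 320.3  86.7]
295 247 186.0 [505.5 320.2  90.5]
295 250 181.0 [505.3 320.   95. ]
295 253 179.0 [505.7 319.9  98.2]
295 256 174.0 [505.3 319.8 102.9]
295 259 171.0 [505.5 319.6 106.1]
```

View pics/q5.png

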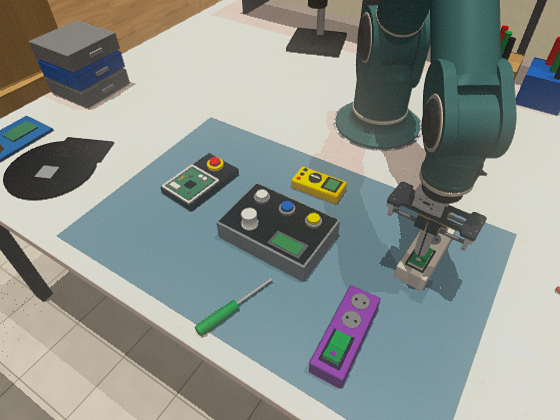

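The wrist depth agrees with the box (45) and the dot (61 at x 512, y 315.5). It puts the tips at z≈85, centred near (513, 316). So the lateral position is good, there are about 24 mm still to go, and the reported TCP height isn't reliable for the tips. I'll go by force and depth.

Emit:
send_rows:
  delta_rot:
    - [0, 0, 0]
    - [0, 0, 0]
    - [0, 0, 0]
    - [0, 0, 0]
    - [0, 0, 0]
  slide:
    - [0, 0, 4]
    - [0, 0, 4]
    - [0, 0, 4]
    - [0, 0, 3]
    - [0, 0, 2]
  fingers: [0, 0, 0, 0, 0]

```text
clock: 3.72
tcp_pos: [516.0, 315.1, 47.2]
orientation: [3.133, -0.008, 1.499]
wrist_force: [-0.7, -0.7, 0.2]
gripper_width: 0.3
```

```bash
cat >> h.py <<'E'
def wrist(name):
    c=bot.get_calibration("wrist");p,d=bot.snapshot("wrist");cv2.imwrite(f"pics/{name}.png",p)
    R=cv2.Rodrigues(c["rvec"])[0];o=-R.T@c["tvec"]
    v,u=np.mgrid[:420,:560].astype(float);a=u-c["cx"];b=v-c["cy"];r=np.hypot(a,b)+1e-9;t=r/c["fx"]
    ray=np.dstack([a/r*np.sin(t),b/r*np.sin(t),np.cos(t)])
    return p,o+(ray*(d/ray[...,2])[...,None])@R
E
python3 - <<'E'
from h import *
s=bot.get_state();print(s["tcp_pos"],s["wrist_force"],s["joint_pos"].round(4))
p,P=wrist("w6")
for v in range(200,262,4):print(v,P[v,280].round(1),P[v,295].round(1))
E
```

```text
[516.02513082 315.12117111  47.1510109 ] [-0.66099735 -0.72774289  0.22143866] [-0.659   0.5403  0.0793  1.7889 -0.0586  0.8029  0.9484]
200 [482.4 313.5  54.7] [482.9 322.5  55.1]
204 [484.7 313.3  55.3] [485.6 322.3  54.4]
208 [487.  313.1  55.8] [487.6 322.1  56.3]
212 [489.6 312.9  55.9] [490.  322.   56.7]
216 [492.6 312.7  54.5] [493.1 321.8  54.9]
220 [494.3 312.6  56.8] [495.7 321.7  54.9]
224 [496.9 312.4  56.8] [498.1 321.5  55.5]
228 [499.4 312.2  57.2] [500.4 321.3  56.4]
232 [501.8 312.   57.8] [503.1 321.2  56.2]
236 [504.7 311.8  57.1] [505.1 321.   57.7]
240 [506.6 311.6  58.9] [507.7 320.8  58. ]
244 [505.  311.8  68.7] [505.5 320.6  69.2]
248 [504.7 311.9  75. ] [505.8 320.4  74.1]
252 [505.5 311.9  78.8] [505.8 320.2  79.5]
256 [505.6 311.9  83.6] [505.8 320.   84.6]
260 [505.7 311.9  88.3] [505.8 319.8  89.4]
```

Tips are at about 67, so tip z ≈ reported TCP z + 20. Fully on should be at a reading of about 35.

Emit:
send_rows:
  delta_rot:
    - [0, 0, 0]
    - [0, 0, 0]
    - [0, 0, 0]
    - [0, 0, 0]
    - [0, 0, 0]
  slide:
    - [0, 0, 3]
    - [0, 0, 3]
    - [0, 0, 2]
    - [0, 0, 2]
    - [0, 0, 2]
  fingers: [0, 0, 0, 0, 0]

```text
clock: 4.18
tcp_pos: [517.4, 315.3, 37.7]
orientation: [3.132, -0.009, 1.499]
wrist_force: [-20.5, -13.1, 59.4]
gripper_width: 0.1
```

59 N means it's at the stop. I'll back off and check the rocker.

Emit:
send_rows:
  delta_rot:
    - [0, 0, 0]
    - [0, 0, 0]
    - [0, 0, 0]
    - [0, 0, 0]
  slide:
    - [0, 0, -10]
    - [0, 0, -25]
    - [0, 0, -30]
    - [0, 0, -10]
  fingers: [0, 0, 0, 0]

```text
clock: 4.52
tcp_pos: [514.5, 313.8, 113.0]
orientation: [3.136, -0.006, 1.499]
wrist_force: [-0.3, 0.2, 0.9]
gripper_width: 0.2
```

Run:
```python
from h import *
s=bot.get_state();print(s["tcp_pos"],s["wrist_force"],s["orientation"])
p,P=wrist("w7")
h=cv2.inRange(cv2.cvtColor(p,cv2.COLOR_BGR2HSV),(50,90,40),(85,255,255))>0
m=h&(abs(P[...,0]-495)<36)&(abs(P[...,1]-316)<14)&(P[...,2]>50)
x,z=P[m][:,0],P[m][:,2]
for a in range(462,528,6):
    k=(x>=a)&(x<a+6)
    if k.any():print(a,k.sum(),np.median(z[k]).round(1))
f=cv2.imread("pics/w7.png");cv2.imwrite("pics/w7c.png",cv2.resize(f[100:300,180:380],(400,400)))
# tip rows
for v in range(236,262,3):print(v,P[v,280].round(1),P[v,295].round(1))
```

```text
[514.52391639 313.7987922  113.0105382 ] [-0.2615216   0.21282112  0.91447449] [ 3.13643486 -0.00630384  1.49863756]
462 255 63.4
468 258 63.4
474 258 61.2
480 244 59.5
486 240 57.5
492 231 55.6
498 246 55.5
504 238 55.4
510 146 55.5
516 136 55.4
522 204 55.5
236 [534.5 307.2  45.8] [535.5 320.3  45.6]
239 [537.5 307.   45.4] [538.3 320.1  45.8]
242 [540.1 306.8  46. ] [541.3 320.   45.4]
245 [504.1 310.5 134.8] [504.7 319.3 135.1]
248 [504.  310.6 139.3] [504.3 319.1 140.2]
251 [503.7 310.7 144.1] [504.8 319.  143.1]
254 [503.8 310.7 148. ] [504.3 318.9 148. ]
257 [503.8 310.7 151.7] [504.7 318.7 151. ]
260 [504.1 310.7 154.7] [504.6 318.6 154.9]
```

The rocker is fully on: the dot half is level at 55.5 and the other half is up. Next is blue, at about (540, -10).

Emit:
send_rows:
  delta_rot:
    - [0, 0, 0]
    - [0, 0, 0]
    - [0, 0, 0]
    - [0, 0, 0]
    - [0, 0, 0]
    - [0, 0, 0]
    - [0, 0, 0]
    - [0, 0, 0]
    - [0, 0, 0]
  slide:
    - [-40, 6, 0]
    - [-40, 6, 0]
    - [-40, 6, 0]
    - [-40, 6, 0]
    - [-40, 6, 0]
    - [-40, 6, 0]
    - [-40, 6, 0]
    - [-20, 3, 0]
    - [0, 0, 0]
  fingers: [0, 0, 0, 0, 0, 0, 0, 0, 0]

```text
clock: 5.32
tcp_pos: [536.1, 2.9, 106.2]
orientation: [3.138, -0.009, 1.506]
wrist_force: [0.5, -0.5, 0.2]
gripper_width: 0.5
```

```bash
cat > b.py <<'E'
from h import *
import sys
nm,lo,hi,zmin,zmax=sys.argv[1],eval(sys.argv[2]),eval(sys.argv[3]),float(sys.argv[4]),float(sys.argv[5])
p,P=wrist(nm)
s=bot.get_state();print(s["tcp_pos"].round(1),s["wrist_force"].round(1),s["orientation"].round(3),s["joint_velocities"].round(2))
m=(cv2.inRange(cv2.cvtColor(p,cv2.COLOR_BGR2HSV),lo,hi)>0)&(P[...,2]>zmin)&(P[...,2]<zmax)
n,l,st,c=cv2.connectedComponentsWithStats(m.astype(np.uint8))
for i in range(1,n):
    if st[i,4]>40:
        q=P[l==i];print("px",c[i].round(0),st[i,4],"mean",q.mean(0).round(1),"size",np.ptp(q,0).round(0),"z med",np.median(q[:,2]).round(1))
print("tips",P[248,280].round(1),P[248,295].round(1))
E
python3 b.py w8 "(100,130,60)" "(125,255,255)" 65 90
```

```text
[536.    4.6 106. ] [-1.1 -0.9  0.6] [ 3.139 -0.009  1.507] [-0.05 -0.   -0.04 -0.01 -0.    0.01 -0.04]
px [268. 234.] 959 mean [537.1 -10.5  79.9] size [27. 28. 11.] z med 80.3
tips [ 5.254e+02 -5.000e-01  1.332e+02] [526.1   8.1 132.9]
```

Emit:
send_rows:
  delta_rot:
    - [0, 0, 0]
    - [0, 0, 0]
    - [0, 0, 0]
    - [0, 0, 0]
    - [0, 0, 0]
  slide:
    - [-14, 6, 0]
    - [0, 0, 0]
    - [0, 0, 15]
    - [0, 0, 10]
    - [0, 0, 0]
  fingers: [0, 0, 0, 0, 0]

```text
clock: 5.78
tcp_pos: [540.7, -4.0, 78.0]
orientation: [3.14, -0.011, 1.511]
wrist_force: [-0.6, 0.1, -0.6]
gripper_width: 0.3
```

```bash
python3 b.py w9 "(100,130,60)" "(125,255,255)" 65 90
```

```text
[540.9  -3.9  78.7] [0.2 0.6 0.1] [ 3.14  -0.011  1.511] [ 0.   -0.02  0.01 -0.02  0.    0.02  0.  ]
px [275. 237.] 765 mean [533.4 -11.3  79.6] size [22. 28. 11.] z med 80.2
tips [530.3  -7.5 104.4] [530.6   1.  105. ]
```

Emit:
send_rows:
  delta_rot:
    - [0, 0, 0]
    - [0, 0, 0]
    - [0, 0, 0]
    - [0, 0, 0]
    - [0, 0, 0]
  slide:
    - [-7, 1, 0]
    - [0, 0, 2]
    - [0, 0, 5]
    - [0, 0, 5]
    - [0, 0, 0]
  fingers: [0, 0, 0, 0, 0]

```text
clock: 6.25
tcp_pos: [542.1, -9.6, 66.8]
orientation: [3.139, -0.012, 1.514]
wrist_force: [-0.6, 0.1, -0.3]
gripper_width: 0.6
```

Now I'll press; fully in should read about 52.

Emit:
send_rows:
  delta_rot:
    - [0, 0, 0]
    - [0, 0, 0]
    - [0, 0, 0]
    - [0, 0, 0]
    - [0, 0, 0]
    - [0, 0, 0]
  slide:
    - [0, 0, 3]
    - [0, 0, 3]
    - [0, 0, 3]
    - [0, 0, 2]
    - [0, 0, 1.5]
    - [0, 0, 1.5]
  fingers: [0, 0, 0, 0, 0, 0]

```text
clock: 6.75
tcp_pos: [542.9, -9.6, 54.3]
orientation: [3.137, -0.013, 1.513]
wrist_force: [-20.4, 0.4, 50.0]
gripper_width: 0.5
```

Emit:
send_rows:
  delta_rot:
    - [0, 0, 0]
    - [0, 0, 0]
    - [0, 0, 0]
    - [0, 0, 0]
  slide:
    - [0, 0, -10]
    - [0, 0, -25]
    - [0, 0, -25]
    - [0, 0, 0]
  fingers: [0, 0, 0, 0]

```text
clock: 7.08
tcp_pos: [542.0, -10.3, 115.9]
orientation: [3.139, -0.013, 1.513]
wrist_force: [0.8, -0.6, 0.6]
gripper_width: 0.2
```

```bash
python3 b.py w10 "(100,130,60)" "(125,255,255)" 60 90; python3 b.py w10y "(22,150,80)" "(35,255,255)" 60 90
```

```text
[541.3 -10.2 114.1] [0.2 0.  0. ] [ 3.141 -0.012  1.513] [ 0.    0.04 -0.01  0.04 -0.01 -0.03  0.  ]
px [286. 222.] 978 mean [540.7  -9.9  72.3] size [29. 28.  5.] z med 72.3
tips [531.4 -13.9 142.8] [532.   -5.3 142.7]
[540.5 -10.2 112.7] [-0.2 -0.2 -0.8] [-3.141 -0.012  1.513] [-0.    0.02 -0.    0.02 -0.   -0.01  0.  ]
px [381. 221.] 1091 mean [540.8  63.6  79.9] size [36. 29. 21.] z med 80.4
tips [530.7 -13.7 141.1] [531.4  -5.2 140.5]
```

Blue is in at 72.3 and yellow is still out at 80.4. Now the red button, at about (471, -295).

Emit:
send_rows:
  delta_rot:
    - [0, 0, 0]
    - [0, 0, 0]
    - [0, 0, 0]
    - [0, 0, 0]
    - [0, 0, 0]
    - [0, 0, 0]
    - [0, 0, 0]
    - [0, 0, 0]
    - [0, 0, 0]
  slide:
    - [-40, -7, 0]
    - [-40, -7, 0]
    - [-40, -7, 0]
    - [-40, -7, 0]
    - [-40, -7, 0]
    - [-40, -7, 0]
    - [-35, -6, 0]
    - [0, 0, 0]
    - [0, 0, 0]
  fingers: [0, 0, 0, 0, 0, 0, 0, 0, 0]

```text
clock: 7.93
tcp_pos: [471.1, -289.8, 99.3]
orientation: [-3.131, -0.014, 1.52]
wrist_force: [-0.4, 0.5, 0.8]
gripper_width: 0.0
```

```bash
python3 b.py w11 "(0,150,80)" "(6,255,255)" 30 60
```

```text
[ 470.8 -290.    99.3] [-1.6 -0.7 -0.6] [-3.131 -0.014  1.52 ] [-0.03 -0.02 -0.01  0.   -0.    0.01 -0.02]
px [518. 133.] 53 mean [400.  -61.6  37.2] size [9. 9. 3.] z med 37.1
px [278. 219.] 941 mean [ 469.7 -295.8   47.2] size [29. 29.  7.] z med 47.3
px [470. 223.] 136 mean [ 489.1 -111.8   35.4] size [10. 14.  9.] z med 36.0
tips [ 460.6 -293.5  126.6] [ 461.8 -284.9  125. ]
```

Emit:
send_rows:
  delta_rot:
    - [0, 0, 0]
    - [0, 0, 0]
    - [0, 0, 0]
    - [0, 0, 0]
    - [0, 0, 0]
    - [0, 0, 0]
  slide:
    - [-6, 1, 0]
    - [0, 0, 0]
    - [0, 0, 20]
    - [0, 0, 20]
    - [0, 0, 8]
    - [0, 0, 0]
  fingers: [0, 0, 0, 0, 0, 0]

```text
clock: 8.48
tcp_pos: [473.7, -290.9, 48.6]
orientation: [-3.131, -0.016, 1.527]
wrist_force: [0.9, -0.1, -0.1]
gripper_width: 0.7
```

```bash
python3 b.py w12 "(0,150,80)" "(6,255,255)" 30 60
```

```text
[ 473.8 -290.9   49.3] [-0.   0.4 -0.2] [-3.132 -0.015  1.527] [ 0.   -0.02  0.01 -0.02  0.01  0.02 -0.  ]
px [554. 137.] 67 mean [400.1 -61.4  37.1] size [ 9. 12.  3.] z med 37.1
px [278. 233.] 960 mean [ 465.1 -296.1   47. ] size [25. 29.  9.] z med 47.2
px [500. 241.] 185 mean [ 489.2 -111.8   35.1] size [11. 15.  9.] z med 35.8
tips [ 463.5 -294.6   75.2] [ 463.9 -286.1   75.3]
```

Emit:
send_rows:
  delta_rot:
    - [0, 0, 0]
    - [0, 0, 0]
    - [0, 0, 0]
    - [0, 0, 0]
    - [0, 0, 0]
  slide:
    - [-5.5, -1, 0]
    - [0, 0, 4]
    - [0, 0, 4]
    - [0, 0, 4]
    - [0, 0, 3]
  fingers: [0, 0, 0, 0, 0]

```text
clock: 8.95
tcp_pos: [474.6, -297.0, 36.6]
orientation: [-3.136, -0.014, 1.529]
wrist_force: [-0.0, 0.2, -1.0]
gripper_width: 0.4
```

Emit:
send_rows:
  delta_rot:
    - [0, 0, 0]
    - [0, 0, 0]
    - [0, 0, 0]
    - [0, 0, 0]
    - [0, 0, 0]
  slide:
    - [0, 0, 2]
    - [0, 0, 2]
    - [0, 0, 2]
    - [0, 0, 1.5]
    - [0, 0, 1.5]
  fingers: [0, 0, 0, 0, 0]

```text
clock: 9.37
tcp_pos: [474.6, -297.0, 26.7]
orientation: [-3.136, -0.014, 1.528]
wrist_force: [-1.0, 0.7, 4.3]
gripper_width: 0.4
```

Contact. I'll press on in small steps.

Emit:
send_rows:
  delta_rot:
    - [0, 0, 0]
    - [0, 0, 0]
    - [0, 0, 0]
    - [0, 0, 0]
  slide:
    - [0, 0, 1.5]
    - [0, 0, 1.5]
    - [0, 0, 1.5]
    - [0, 0, 1]
  fingers: [0, 0, 0, 0]

```text
clock: 9.7
tcp_pos: [474.9, -297.1, 23.9]
orientation: [-3.137, -0.015, 1.528]
wrist_force: [-11.8, 7.0, 32.3]
gripper_width: 0.5
```

```bash
python3 b.py w13 "(0,150,80)" "(6,255,255)" 30 60
```

```text
[ 474.9 -297.1   23.9] [-10.6   6.9  31.9] [-3.137 -0.015  1.528] [-0. -0.  0.  0.  0. -0. -0.]
px [292. 238.] 603 mean [ 463.  -293.9   40.9] size [22. 29.  5.] z med 40.9
px [523. 250.] 198 mean [ 489.1 -112.2   35.2] size [11. 15.  9.] z med 35.8
tips [ 464.3 -300.9   51.3] [ 464.7 -292.3   51.4]
```

The cap has gone from 47.2 to 40.9, so the full 6 mm, and is held at a steady 32 N. One last check of the whole scene before handing in.

Run:
```python
from h import *
p,d=bot.snapshot("scene");t,dt=bot.snapshot("top")
cv2.imwrite("pics/fin.png",np.hstack([p[100:340,140:540],t[90:350,100:470][:240]]))
s=bot.get_state();print(s["clock"],s["tcp_pos"].round(1),s["wrist_force"].round(1))
```

```text
9.85 [ 474.9 -297.1   23.9] [-10.2   7.2  31.9]
```

View pics/fin.png

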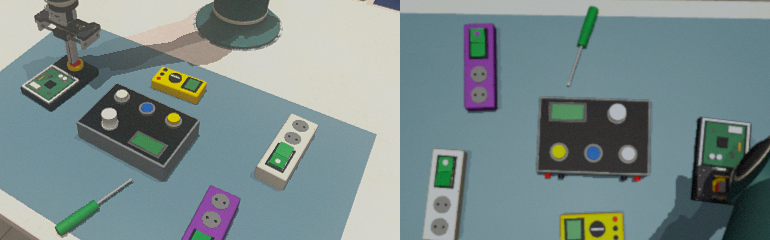

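The fingers are on the red button. The board, meter, flux jar and screwdriver are where they were, the white and yellow keys are out, and the rocker is on. I'm handing in now.

```bash
python3 -c "
from bench import bot
print(bot.job_done())"
```

```text
the job is handed in; nothing more can be done
None
```

I switched the green rocker on, pushed the blue key in, then pressed the red button, and handed in at about 9.9 s with the closed fingers still holding it down.

**Last checks**
- **Rocker:** by wrist depth, the dot half is level at 55.5 mm and the other half is up.
- **Blue key:** its top is at 72.3 mm, so it is fully in.
- **Red button:** it went down about 6.3 mm, against 6 mm full travel, and was held at a steady 32 N.
- **Left alone:** yellow measured 80.4 mm, still out. White also looks out in the final picture, but I did not measure it. The board, meter, flux jar and screwdriver looked undisturbed.

**What disagreed**
- **TCP height:** the fingertips were about 42 mm higher than the reported TCP height and the 22 mm tip offset imply, so I pressed by depth and force instead.
- **Red button height:** the wrist depth put the button top at 47 mm before pressing, against the stated 43 mm. For that reason I judged the press by how far it moved and by force.
- **Press force:** the vertical force on the wrist read 59 N at the rocker stop and 50 N at the blue key stop. That is firmer than needed but under the 120 N wrist limit, and it was through the fingertips.

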